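# Stand the fallen glue bottle on its drip board

### The job

The tall glue bottle with the long pointed nozzle has fallen over on the garage bench. Pick it up and stand it upright on its base in the middle of the square wooden drip board. Leave the other glue bottle, which is still standing, and the small short flask, which may stay lying, where they are.

Things in the scene. Friction and masses are not known exactly. Their poses are not given: they have to be found in the camera images.
- glue_mid (a point): Fallen glue bottle, white, pointed grey nozzle, 190 mm long, 0.2-0.4 kg, lying flat. Flat-sided body 54 mm wide (level, y axis), 40 mm thick (z axis), at full size from the base to 124 mm along it; neck and nozzle beyond. Point: on the bottle's axis, 95 mm from the base (half-way), 20 mm above the bench as it lies. x axis: from base to nozzle (level now, straight up once it stands).
- board_top (a point): The drip board: a plain square of brown wood, 130 x 130 x 9 mm, fixed flat on the bench, empty. This point is the centre of its upper face, 9 mm above the bench; z up, x and y along its edges.
- twin_mid (a point): The other glue bottle, exactly like the fallen one but standing on its base at the far side of the bench; to be left alone. This point is on its upright axis, 95 mm above its base; z is up.
- flask_mid (a point): The small flask: a flat-sided white plastic body 70 x 50 x 30 mm with a grey screw cap 27 mm in diameter and 22 mm long, lying on the bench near the robot; to be left alone. This point is the centre of its body, 15 mm above the bench; x runs along it towards its cap, y across its 50 mm width, z up.
Not all that is in view belongs to the job. What is shaped like the part that bears glue_mid but red or yellow is not meant.

How it is judged:
By the outcome, as a careful person would: the job done as asked, in the order asked, and still so for the second after the job is handed in, with the robot touching nothing.
It also fails if it takes over 38 s, if anything falls off the work surface, if the arm or the gripper's body presses on something with over 40 N, if the wrist force passes 120 N, or if a joint passes its speed limit or range.

### The arm

A 6-joint arm with a two-finger parallel gripper is mounted at the origin on the work surface. World frame = base frame: x ahead of the robot, y to its left, z up, the work surface at z = 0. Lengths are in m, angles in rad, forces in N, time in s.
With the tool pointing down it reaches from about 0.35 to 0.85 m from the base axis. Payload 8.1 kg.
Tool frame: the origin (TCP) lies on the centre line of the jaws, within the pads' length; the fingertips stand 11 mm ahead of it and the grasp point (between the pads) lies 8 mm behind it; z points along the fingers, y is the direction in which the jaws open and shut (so a half turn about z gives the same grasp; the last joint's range is limited). The gripper opens to 85 mm and grips with 20 to 120 N. Pads are 22 mm wide; open, the fingers measure 114 mm over their backs; the gripper's body (76 mm by 85 mm) begins 54 mm behind the grasp point. The pads swing forward as they close: fully open they stand 13 mm farther back than shut.
Start: joints at [1.221, 0.13, 1.488, -0, 1.523, -0.085], TCP at [0.157, 0.579, 0.242] pointing down, gripper open.
Joint ranges: [-2.96, 2.96], [-0.89, 2.26], [0.02, 2.5], [-1.34, 4.48], [0, 2.73], [-2.66, 2.66]. Speed limits (rad/s): [2.39, 2.39, 2.79, 3.14, 3.14, 3.14].

### API

Orientations are given as a unit quaternion [x, y, z, w].
In Python, from plant import read_state, get_image, camera_params, hand_in, outline_of gives the robot as it stands.
- The arm moves only by the tool drive_tool, never from a script. Its argument "rows" is a list that holds one entry, the list of rows, each a list of 7 numbers: the turn, a rotation vector about the tool's x, y, z in degrees, then the shift along the tool's x, y, z in cm, then the finger opening in cm, from 0 to 8.54. In form: [[[rx, ry, rz, x, y, z, fingers], ...]]. A call has 1 to 10 rows; each row shifts and turns the commanded pose from where the row before left it, along the tool's axes as they then stand; what a row does not reach is not made up. A row lasts 1/10 s, in which the tool goes at most 50 mm and 8.59 degrees, less where a joint would pass 70% of its speed; a pose out of reach is approached as far as the arm can. A call is refused whole if a number of a shift passes 5 or a number of a turn 8.59, either way. A call with a gripper value outside its range is refused whole. The fingers move at their own pace and stop on an object; the grip force is fixed at half the most. Time passes only in rows, so rows that do not move let the fingers close. It gives the time, the measured TCP pose, the force and the opening at its end, in the units of the state.
- read_state(): the state, without advancing time (a new reading comes with each control period).
- get_image(name): name is "scene" or "top"; returns the picture (420x560x3 uint8, red, green, blue); there is no depth.
- camera_params(name): a dict with "vfov" (degrees; the focal length in pixels is half the picture's height over the tangent of half this angle, whatever the lens; pixels are square), "cx", "cy" (the principal point, pixels), "T" (4x4, takes a point from camera to world coordinates). Camera axes: x right, y down, z forward; pixel columns grow to the right and rows downward; lengths in m; the calibration is good to about 2 mm. A picture is of the moment at which its call begins. camera_params takes no time and is no camera call.
- hand_in(): hands the job in, once; it reports no verdict.
Trained networks look in the newest picture that a camera, given by its name, has taken for a name from the list of things; names that differ only in an ending like _2 or _b are one class to them, and where a whole thing is asked for, a point or a joint stands for the part that bears it (a point fixed in the world has none). Each returns a list of dicts, best first, with "confidence" (0 to 1); they miss things now and then, are a little off and sometimes report something else, mostly with a low value. They report only what shows in the picture. A call takes as long as a camera call. They do not tell look-alikes from the thing itself.
- outline_of(label, camera): "mask" (420x560 bool, what is visible of it) and "rect" ([left, top, right, bottom] in pixels, round what is visible of it).
The state is a dict: "time_s": time; "q": joint angles; "joint_vel": joint speeds; "joint_efforts": joint torques, N m; "tcp_pos": TCP position; "eef_rot": TCP orientation; "ft_force": force on the tool from outside, world axes, zero at the start; "wrist_torque": the same for the moment, N m; "gripper_width": finger opening in m.
Only numpy, scipy, OpenCV 4.12 (cv2) and the standard library are available. Lean on these libraries where they do the work, as an engineer would, in place of code of your own. Each camera call takes 0.05 s, during which the arm holds its last target.

## Working session

There is one attempt and no reset: what is moved stays moved. The work goes in short steps, Python scripts to look and compute and a tool call to move; the robot and the scene stay as the last step left them, time stands still between calls to the robot, and variables do not carry over. Pictures are saved under pics/ and viewed, and the job is handed in when it is done.

Besides the shell and the picture viewer there is one more tool, called after "Emit:" as name([rows], argument=value, ...), one row to a line, values as JSON. drive_tool: Moves the arm, as the interface text tells. Its arguments: {"type":"object","properties":{"rows":{"type":"array"}},"required":["rows"]}

```bash
mkdir -p pics; ls
python3 - <<'E'
from plant import *
import cv2
s=read_state();print(s)
for n in("scene","top"):
    im=get_image(n);cv2.imwrite(f"pics/{n}0.png",im[:,:,::-1]);print(n,camera_params(n))
    for l in("glue_mid","flask_mid"):
        for d in outline_of(l,n): print(l,n,d["confidence"],d["rect"],d["mask"].sum())
E
```

```text
pics
{'time_s': 0.0, 'q': array([ 1.22064096e+00,  1.31182223e-01,  1.48927172e+00, -2.41205069e-06,
        1.52298183e+00, -8.53739328e-02]), 'joint_vel': array([ 3.63983296e-05,  3.07768228e-04, -1.47683936e-03, -6.28856097e-04,
       -1.34366494e-03,  5.54483319e-05]), 'joint_efforts': array([ 1.95804838e-03, -5.69378471e+01, -5.00571620e+01,  1.27845783e-04,
        1.39541994e-02,  1.14816393e-05]), 'tcp_pos': array([0.1568038 , 0.57860841, 0.24123597]), 'eef_rot': array([ 1.32004199e-01,  9.91248729e-01, -9.00058249e-04, -1.97925272e-04]), 'ft_force': array([-0.86758004,  0.80215326, -0.03791459]), 'wrist_torque': array([-0.00991204,  0.00742084,  0.01847617]), 'gripper_width': 0.08578193388700771}
scene {'vfov': 45.37572306317222, 'cx': 284.56008719074543, 'cy': 218.42947161007163, 'T': array([[ 0.65259194,  0.63069422, -0.41993877,  1.04875143],
       [ 0.75767728, -0.53805958,  0.36934675, -0.47854771],
       [ 0.00699278, -0.55921078, -0.82899602,  1.17453923],
       [ 0.        ,  0.        ,  0.        ,  1.        ]])}
glue_mid scene 0.97 [184.3, 191.8, 210.1, 256.9] 1067
glue_mid scene 0.9 [282.7, 104.4, 302.3, 148.6] 694
flask_mid scene 0.87 [250.5, 205.1, 278.8, 238.9] 579
top {'vfov': 42.84868181350834, 'cx': 280.0821033447037, 'cy': 203.94752582203006, 'T': array([[-0.01208749, -0.99808668,  0.06063715,  0.42792353],
       [-0.99989078,  0.01258052,  0.00775575,  0.00614889],
       [-0.00850376, -0.06053678, -0.99812974,  1.39823732],
       [ 0.        ,  0.        ,  0.        ,  1.        ]])}
glue_mid top 0.62 [179.1, 154.5, 209.6, 229.3] 1359
glue_mid top 0.57 [157.8, 290.9, 206.2, 361.8] 1301
glue_mid top 0.56 [324.2, 251.1, 382.6, 310.8] 1361
flask_mid top 0.87 [280.1, 210.2, 307.0, 248.6] 608
```

View pics/scene0.png

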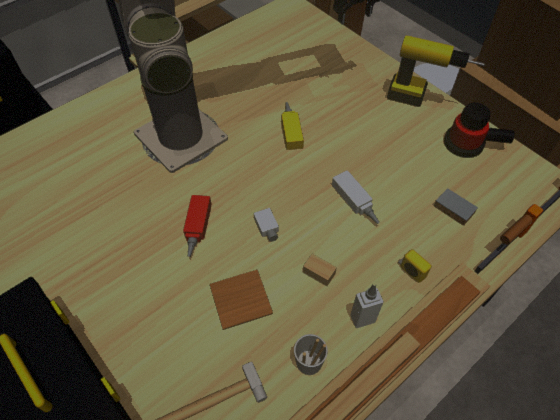

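View pics/top0.png

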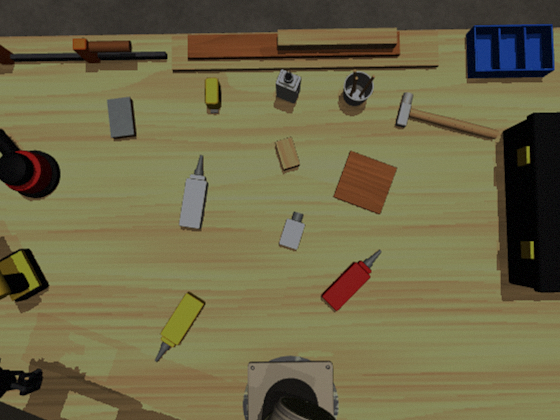

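The bottle-shaped things in the top view are white lying (195,193), white standing (288,85), red (350,283) and yellow (180,325). The white lying one fits the description: it is white, has a grey nozzle and is on its side. I'll confirm it in a crop and measure.

```bash
cat > h.py <<'E'
import numpy as np, cv2
from plant import *
def ray(n,uv):
    c=camera_params(n);f=210/np.tan(np.radians(c["vfov"]/2));T=c["T"]
    uv=np.atleast_2d(uv);d=np.c_[(uv[:,0]-c["cx"])/f,(uv[:,1]-c["cy"])/f,np.ones(len(uv))]@T[:3,:3].T
    return T[:3,3],d
def toplane(n,uv,z):
    o,d=ray(n,uv);return o+d*((z-o[2])/d[:,2])[:,None]
def proj(n,P):
    c=camera_params(n);f=210/np.tan(np.radians(c["vfov"]/2));T=c["T"]
    p=(np.atleast_2d(P)-T[:3,3])@T[:3,:3];return np.c_[p[:,0]/p[:,2]*f+c["cx"],p[:,1]/p[:,2]*f+c["cy"]]
E
python3 - <<'E'
from h import *
for n,win in(("top",(150,140,230,240)),("scene",(320,160,390,230))):
    im=get_image(n);bgr=im[:,:,::-1]
    x0,y0,x1,y1=win
    cv2.imwrite(f"pics/crop_{n}.png",cv2.resize(bgr[y0:y1,x0:x1],None,fx=6,fy=6,interpolation=cv2.INTER_CUBIC))
    hsv=cv2.cvtColor(im,cv2.COLOR_RGB2HSV)
    sub=hsv[y0:y1,x0:x1]
    m=((sub[:,:,1]<60)&(sub[:,:,2]>60)).astype(np.uint8)
    m=cv2.morphologyEx(m,cv2.MORPH_OPEN,np.ones((3,3)))
    k,l,st,_=cv2.connectedComponentsWithStats(m);i=1+st[1:,4].argmax()
    ys,xs=np.where(l==i);pts=np.c_[xs+x0,ys+y0].astype(float);print(n,st[i])
    P=toplane(n,pts,0.02)[:,:2];print(cv2.minAreaRect(P.astype(np.float32)*1000))
# board
im=get_image("top");hsv=cv2.cvtColor(im,cv2.COLOR_RGB2HSV)
print(hsv[182,365],hsv[230,420])
x0,y0,x1,y1=320,135,412,230
sub=hsv[y0:y1,x0:x1].astype(int)
m=((sub[:,:,0]<13)&(sub[:,:,1]>90)).astype(np.uint8)
k,l,st,_=cv2.connectedComponentsWithStats(cv2.morphologyEx(m,cv2.MORPH_OPEN,np.ones((3,3))));i=1+st[1:,4].argmax()
ys,xs=np.where(l==i);P=toplane("top",np.c_[xs+x0,ys+y0].astype(float),0.009)[:,:2]
print("board",st[i],cv2.minAreaRect(P.astype(np.float32)*1000),P.mean(0))
for l in("glue_mid","flask_mid","twin_mid"):
    for d in outline_of(l,"top"):
        ys,xs=np.where(d["mask"]);P=toplane("top",np.c_[xs,ys].astype(float),0.02)[:,:2]
        print(l,d["confidence"],d["rect"],P.mean(0),cv2.minAreaRect(P.astype(np.float32)*1000))
for uv in [(199.5,155),(191,228)]: print(toplane("top",uv,.02))
E
```

```text
top [  29   18   28   71 1187]
((544.8518676757812, 239.32969665527344), (55.340152740478516, 181.446533203125), 81.05526733398438)
scene [ 13  11  46  52 977]
((543.245361328125, 240.64834594726562), (72.00169372558594, 197.21437072753906), 80.92112731933594)
[ 11 172 114] [ 25  98 133]
board [  15   17   61   60 2340] ((566.6131591796875, -203.3387908935547), (127.52458953857422, 128.009521484375), 68.79920196533203) [ 0.56686715 -0.203286  ]
glue_mid 0.7 [180.4, 155.1, 207.2, 228.4] [0.53004816 0.23886281] ((547.7276611328125, 236.26132202148438), (61.03811264038086, 185.84356689453125), 81.40605163574219)
glue_mid 0.67 [324.0, 251.4, 382.3, 310.9] [ 0.31101774 -0.15866628] ((323.09100341796875, -170.65176391601562), (60.938682556152344, 193.41444396972656), 43.89122009277344)
glue_mid 0.59 [156.6, 291.1, 206.1, 359.3] [0.21452357 0.27451064] ((199.493896484375, 283.58245849609375), (56.86349105834961, 189.58322143554688), 57.506710052490234)
flask_mid 0.78 [281.7, 212.0, 304.1, 246.4] [ 0.44068545 -0.01514923] ((444.4741516113281, -16.13006591796875), (47.29532241821289, 91.54149627685547), 74.33833312988281)
twin_mid 0.65 [278.0, 69.2, 303.0, 102.6] [ 0.82243251 -0.00803568] ((822.4733276367188, -7.114894866943359), (68.05580139160156, 74.29560852050781), 67.11868286132812)
twin_mid 0.57 [336.1, 149.2, 395.4, 216.4] [ 0.56684439 -0.2036951 ] ((566.7386474609375, -203.75003051757812), (130.70887756347656, 132.02340698242188), 69.08264923095703)
[[0.64167174 0.22464627 0.02      ]]
[[0.45246032 0.24713651 0.02      ]]
```

View pics/crop_top.png

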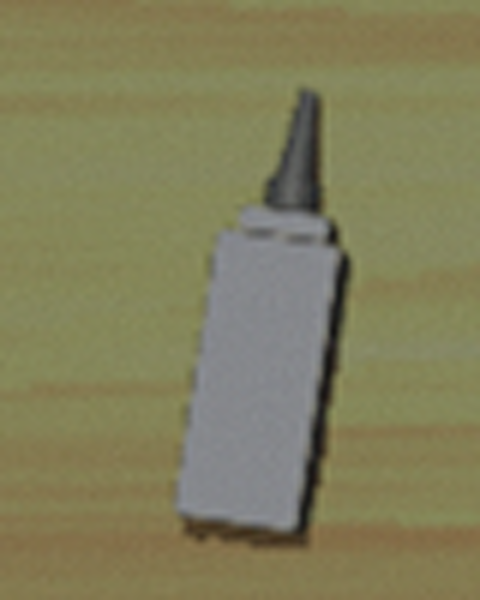

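The crop confirms it: white body from about (190,227) at the base to (197,180) at the shoulder, with a grey nozzle tip at (201,155). Next I'll work out its axis and plan the approach.

```bash
cat >> h.py <<'E'
from scipy.spatial.transform import Rotation as Ro
def plan(p0,R0,p1,R1,g,n=None,w=None):
    """straight line + slerp rows"""
    rel=(R0.inv()*R1).as_rotvec(); N=n or int(np.ceil(max(np.linalg.norm(rel)/np.radians(8),np.linalg.norm(p1-p0)/.045,1)))
    rows=[];R=R0;p=p0.copy()
    step=np.round(np.degrees(rel/N),2)
    for k in range(N):
        tgt=p0+(p1-p0)*(k+1)/N
        sh=np.round(R.inv().apply(tgt-p)*100,2)
        rows.append([*step.tolist(),*sh.tolist(),g]); p=p+R.apply(sh/100); R=R*Ro.from_rotvec(step,degrees=True)
    print(N,"rows end",p.round(4)); 
    for i in range(0,N,10): print(str(rows[i:i+10]).replace(".0,",",").replace(", ",","))
    return rows
E
python3 - <<'E'
from h import *
c=np.array([(220,232),(343,252),(300,528),(180,512)])/6+[150,140]-.5+1/12
P=toplane("top",c,.04);print(P)
b=(P[2]+P[3])/2;t=(P[0]+P[1])/2;a=(t-b)[:2];print("base",b,"top",t,np.linalg.norm(a),np.degrees(np.arctan2(a[1],a[0])),"w",np.linalg.norm(P[0]-P[1]))
tip=toplane("top",np.array((310,93))/6+[150,140]-.4,.02);d=(tip[0]-b)[:2];print("tip",tip,np.linalg.norm(d),np.degrees(np.arctan2(d[1],d[0])))
s=read_state();R0=Ro.from_quat(s["eef_rot"])
az=np.radians(-7)
R1=Ro.from_euler("z",-7,degrees=True)*Ro.from_matrix(np.array([[-1,0,0],[0,1,0],[0,0,-1.]]))
print(R1.as_matrix().round(2),s["time_s"])
plan(s["tcp_pos"],R0,np.array([.53,.24,.22]),R1,8.5)
E
```

```text
[[0.57920207 0.25553357 0.04      ]
 [0.56997213 0.20315253 0.04      ]
 [0.45289459 0.22181356 0.04      ]
 [0.46028639 0.27266961 0.04      ]]
base [0.45659049 0.24724159 0.04      ] top [0.5745871  0.22934305 0.04      ] 0.11934637474252183 -8.625266527306911 w 0.05318801493212005
tip [[0.6413485  0.22005208 0.02      ]] 0.18674793257472785 -8.371717802016724
[[-0.99  0.12  0.  ]
 [ 0.12  0.99  0.  ]
 [ 0.    0.   -1.  ]] 0.6
12 rows end [0.53   0.2399 0.22  ]
[[0,0,-0.68,-3.74,-1.91,0.19,8.5],[0,0,-0.68,-3.72,-1.96,0.18,8.5],[0,0,-0.68,-3.69,-2,0.19,8.5],[0,0,-0.68,-3.67,-2.05,0.18,8.5],[0,0,-0.68,-3.64,-2.09,0.19,8.5],[0,0,-0.68,-3.62,-2.13,0.19,8.5],[0,0,-0.68,-3.6,-2.18,0.18,8.5],[0,0,-0.68,-3.56,-2.22,0.19,8.5],[0,0,-0.68,-3.55,-2.26,0.18,8.5],[0,0,-0.68,-3.51,-2.3,0.19,8.5]]
[[0,0,-0.68,-3.49,-2.34,0.18,8.5],[0,0,-0.68,-3.46,-2.39,0.19,8.5]]
```

View pics/crop_scene.png

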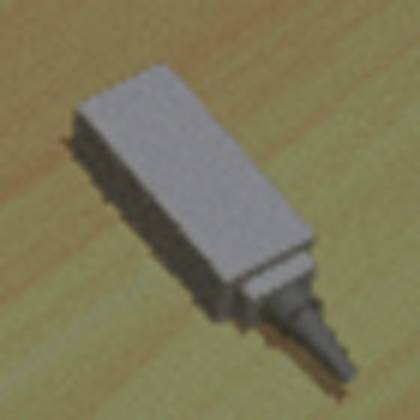

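Emit:
drive_tool([
  [[0,0,-0.7,-3.7,-1.9,0.2,8.5],[0,0,-0.7,-3.7,-2,0.2,8.5],[0,0,-0.7,-3.7,-2,0.2,8.5],[0,0,-0.7,-3.7,-2,0.2,8.5],[0,0,-0.7,-3.6,-2.1,0.2,8.5],[0,0,-0.7,-3.6,-2.1,0.2,8.5],[0,0,-0.7,-3.6,-2.2,0.2,8.5],[0,0,-0.7,-3.6,-2.2,0.2,8.5],[0,0,-0.7,-3.6,-2.3,0.2,8.5],[0,0,-0.7,-3.5,-2.3,0.2,8.5]],
])

```text
time_s: 1.6
tcp_pos: [0.4695, 0.2956, 0.2225]
eef_rot: [0.071, 0.997, 0.0, 0.0]
ft_force: [1.2, 2.0, -1.1]
gripper_width: 0.0851
```

Run:
```python
from h import *
c=np.array([(165,65),(80,108),(235,280),(315,238)])/6+[320,160]-.4
P=toplane("scene",c,.04);print(P.round(4));b=(P[0]+P[1])/2;t=(P[2]+P[3])/2;a=t-b;print(b,t,np.linalg.norm(a),np.degrees(np.arctan2(a[1],a[0])))
s=read_state();print(s["time_s"],s["q"].round(4),s["tcp_pos"].round(4),Ro.from_quat(s["eef_rot"]).as_matrix().round(3))
```

```text
[[0.4645 0.2758 0.04  ]
 [0.457  0.2258 0.04  ]
 [0.5768 0.21   0.04  ]
 [0.5841 0.2557 0.04  ]]
[0.46072086 0.25081743 0.04      ] [0.58044495 0.23287564 0.04      ] 0.1210609983150298 -8.522891558659555
1.6 [ 0.4695  0.0178  1.6426  0.      1.4806 -0.959 ] [0.4695 0.2956 0.2225] [[-0.99   0.142  0.001]
 [ 0.142  0.99   0.   ]
 [-0.     0.    -1.   ]]
```

```bash
cat >> h.py <<'E'
def Rt(head,dep):
    # jaw axis horizontal; tool z horizontally along heading with depression dep (deg)
    z=np.array([np.cos(np.radians(head))*np.cos(np.radians(dep)),np.sin(np.radians(head))*np.cos(np.radians(dep)),-np.sin(np.radians(dep))])
    y=np.array([-np.sin(np.radians(head)),np.cos(np.radians(head)),0]);x=np.cross(y,z)
    return Ro.from_matrix(np.c_[x,y,z])
E
python3 - <<'E'
from h import *
s=read_state();R0=Ro.from_quat(s["eef_rot"])
R1=Rt(-8.5,130); print(R1.as_matrix().round(2))
G=np.array([.528,.2385,.019]);z=R1.as_matrix()[:,2]
T=G+.008*z;T[2]=.019;print("TCP grasp",T)
pre=T-.1*z
plan(s["tcp_pos"],R0,pre,R1,8.5,8)
E
```

```text
[[-0.76  0.15 -0.64]
 [ 0.11  0.99  0.1 ]
 [ 0.64  0.   -0.77]]
TCP grasp [0.52291418 0.23926008 0.019     ]
8 rows end [0.5865 0.2297 0.0956]
[[-0.01,5,0.04,-1.56,-0.61,1.59,8.5],[-0.01,5,0.04,-1.7,-0.61,1.44,8.5],[-0.01,5,0.04,-1.82,-0.6,1.29,8.5],[-0.01,5,0.04,-1.92,-0.61,1.13,8.5],[-0.01,5,0.04,-2.01,-0.6,0.95,8.5],[-0.01,5,0.04,-2.09,-0.6,0.78,8.5],[-0.01,5,0.04,-2.15,-0.61,0.59,8.5],[-0.01,5,0.04,-2.19,-0.6,0.4,8.5]]
```

Emit:
drive_tool([
  [[0,5,0,-1.6,-0.6,1.6,8.5],[0,5,0,-1.7,-0.6,1.4,8.5],[0,5,0,-1.8,-0.6,1.3,8.5],[0,5,0,-1.9,-0.6,1.1,8.5],[0,5,0,-2,-0.6,1,8.5],[0,5,0,-2.1,-0.6,0.8,8.5],[0,5,0,-2.2,-0.6,0.6,8.5],[0,5,0,-2.2,-0.6,0.4,8.5],[0,0,0,0,0,0,8.5]],
])

```text
time_s: 2.5
tcp_pos: [0.5824, 0.2283, 0.0814]
eef_rot: [0.07, 0.934, 0.022, -0.351]
ft_force: [-1.9, -1.1, -3.6]
gripper_width: 0.0848
```

Run:
```python
from h import *
s=read_state();R0=Ro.from_quat(s["eef_rot"])
print(s["time_s"],s["q"].round(4).tolist(),s["tcp_pos"].round(4),R0.as_matrix().round(3),s["eef_rot"].tolist())
cv2.imwrite("pics/scene1.png",get_image("scene")[:,:,::-1])
plan(s["tcp_pos"],R0,np.array([.523,.239,.019]),Rt(-8.5,130),8.5,5)
```

```text
2.5 [0.1756, 0.9802, 0.8011, 0.23, 2.0432, -1.2144] [0.5824 0.2283 0.0814] [[-0.744  0.146 -0.652]
 [ 0.114  0.989  0.09 ]
 [ 0.658 -0.007 -0.753]] [0.06958380682574392, 0.9335775284970075, 0.02228821760710146, -0.3508480119210529]
5 rows end [0.523  0.2391 0.019 ]
[[-0.08,-0.23,-0.03,0.09,0.05,1.73,8.5],[-0.08,-0.23,-0.03,0.09,0.04,1.74,8.5],[-0.08,-0.23,-0.03,0.1,0.05,1.73,8.5],[-0.08,-0.23,-0.03,0.11,0.04,1.73,8.5],[-0.08,-0.23,-0.03,0.12,0.04,1.74,8.5]]
```

View pics/scene1.png

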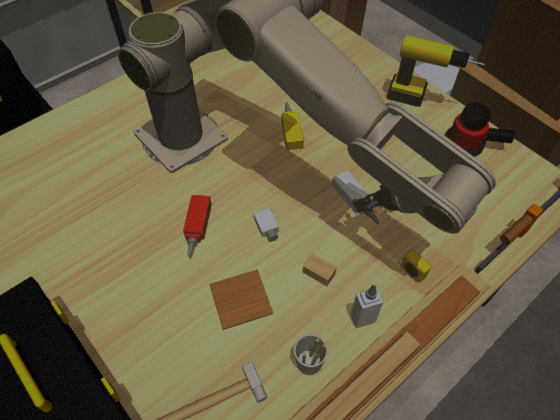

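Run:
```python
from h import *
s=read_state();R0=Ro.from_quat(s["eef_rot"])
R1=Rt(-8.5,123);z=R1.as_matrix()[:,2];T=np.array([.528,.2385,.0277])+.008*z;print(T)
plan(s["tcp_pos"],R0,T-.05*z,R1,8.5,4)
plan(T-.05*z,R1,T,R1,8.5,3)
```

```text
[0.52369075 0.23914402 0.02099064]
4 rows end [0.5506 0.2351 0.0629]
[[-0.09,-1.93,-0,0.25,0.02,0.97,8.5],[-0.09,-1.93,-0,0.28,0.01,0.97,8.5],[-0.09,-1.93,-0,0.32,0.02,0.96,8.5],[-0.09,-1.93,-0,0.34,0.01,0.94,8.5]]
3 rows end [0.5237 0.2391 0.021 ]
[[0,0,0,-0,0,1.67,8.5],[0,0,0,0,-0,1.66,8.5],[0,0,0,0,-0,1.67,8.5]]
```

Emit:
drive_tool([
  [[-0.1,-1.9,0,0.3,0,1,8.5],[-0.1,-1.9,0,0.3,0,1,8.5],[-0.1,-1.9,0,0.3,0,1,8.5],[-0.1,-1.9,0,0.3,0,0.9,8.5],[0,0,0,0,0,0,8.5],[0,0,0,0,0,0,8.5]],
])

```text
time_s: 3.15
tcp_pos: [0.5536, 0.2373, 0.0746]
eef_rot: [0.069, 0.958, 0.024, -0.276]
ft_force: [-0.8, 0.2, 0.3]
gripper_width: 0.0848
```

Run:
```python
from h import *
s=read_state();R0=Ro.from_quat(s["eef_rot"])
print(s["time_s"],s["q"].round(4).tolist(),s["tcp_pos"].round(4).tolist(),s["eef_rot"].tolist())
R1=Rt(-8.5,123)
cv2.imwrite("pics/top1.png",cv2.resize(get_image("top")[120:260,130:280,::-1],None,fx=4,fy=4))
plan(s["tcp_pos"],R0,np.array([.5237,.2391,.021]),R1,8.5,4)
```

```text
3.15 [0.2072, 0.7524, 1.101, 0.1968, 1.8147, -1.2241] [0.5536, 0.2373, 0.0746] [0.06888434400107885, 0.9584220684871861, 0.023679974933716645, -0.2759009687830453]
4 rows end [0.5238 0.2391 0.021 ]
[[0.07,0.21,0.09,-0.08,-0.07,1.53,8.5],[0.07,0.21,0.09,-0.09,-0.08,1.53,8.5],[0.07,0.21,0.09,-0.09,-0.07,1.53,8.5],[0.07,0.21,0.09,-0.1,-0.06,1.53,8.5]]
```

View pics/top1.png

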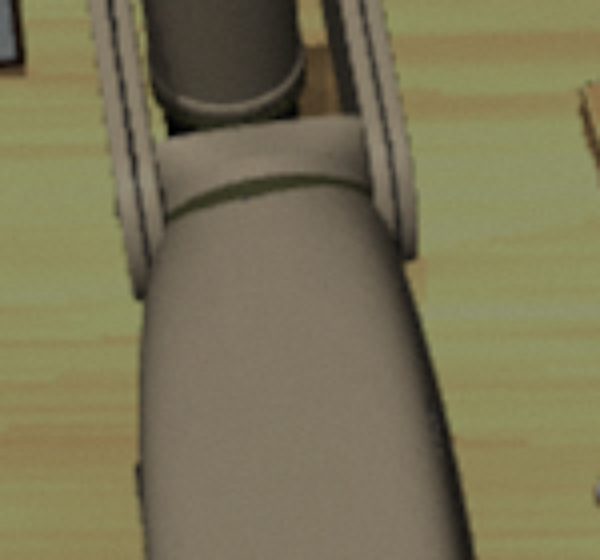

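The arm hides the bottle in the top view. I'll move in using the measured pose.

Emit:
drive_tool([
  [[0.1,0.2,0.1,-0.1,-0.1,1.5,8.5],[0.1,0.2,0.1,-0.1,-0.1,1.5,8.5],[0.1,0.2,0.1,-0.1,-0.1,1.5,8.5],[0,0.2,0.1,-0.1,0,1.6,8.5],[0,0,0,0,0,0,8.5],[0,0,0,0,0,0,8.5]],
])

```text
time_s: 3.8
tcp_pos: [0.5224, 0.2379, 0.0168]
eef_rot: [0.072, 0.955, 0.02, -0.286]
ft_force: [-0.5, 0.4, 0.6]
gripper_width: 0.0852
```

Run:
```python
from h import *
s=read_state();R0=Ro.from_quat(s["eef_rot"])
print(s["time_s"],s["q"].round(4).tolist(),s["tcp_pos"].round(4).tolist(),s["eef_rot"].tolist(),s["ft_force"])
print(R0.as_matrix().round(3))
cv2.imwrite("pics/scene2.png",cv2.resize(get_image("scene")[130:260,290:450,::-1],None,fx=4,fy=4))
```

```text
3.8 [0.2168, 0.7688, 1.1993, 0.1978, 1.7217, -1.2287] [0.5224, 0.2379, 0.0168] [0.07209130990933717, 0.9553253811328188, 0.019891441193760222, -0.2859380872955286] [-0.45511181  0.37592206  0.60703109]
[[-0.826  0.149 -0.543]
 [ 0.126  0.989  0.079]
 [ 0.549 -0.003 -0.836]]
```

View pics/scene2.png

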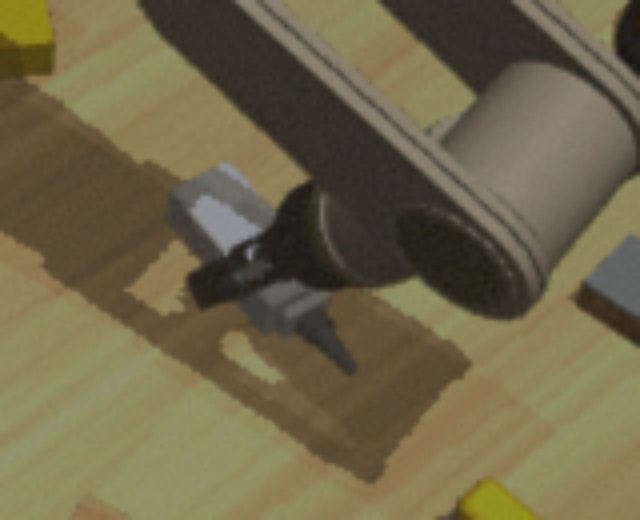

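Jaws straddle the bottle in mid-body. Raise 4 mm, then close.

Emit:
drive_tool([
  [[0,0,0,0,0.1,-0.4,8.5],[0,0,0,0,0,0,8.5],[0,0,0,0,0,0,3],[0,0,0,0,0,0,3],[0,0,0,0,0,0,3],[0,0,0,0,0,0,3],[0,0,0,0,0,0,3],[0,0,0,0,0,0,3]],
])

```text
time_s: 4.65
tcp_pos: [0.5261, 0.2387, 0.0215]
eef_rot: [0.072, 0.956, 0.02, -0.284]
ft_force: [3.6, -0.6, 5.3]
gripper_width: 0.0532
```

Run:
```python
from h import *
s=read_state();R0=Ro.from_quat(s["eef_rot"])
print(s["time_s"],s["q"].round(4).tolist(),s["tcp_pos"].round(4).tolist(),s["eef_rot"].tolist(),s["ft_force"],s["gripper_width"])
# kinematic fit
D=[([1.22064096,.131182223,1.48927172,0,1.52298183,-.0853739328],[.1568038,.57860841,.24123597],[.132004199,.991248729,-.000900058,-.000197925]),
([0.1756,0.9802,0.8011,0.23,2.0432,-1.2144],[0.5824,0.2283,0.0814],[0.06958380682574392,0.9335775284970075,0.02228821760710146,-0.3508480119210529]),
([0.4695,0.0178,1.6426,0,1.4806,-0.959],[0.4695,0.2956,0.2225],[.0711,.9975,0,0]),
([0.2072,0.7524,1.101,0.1968,1.8147,-1.2241],[0.5536,0.2373,0.0746],[0.06888434400107885,0.9584220684871861,0.023679974933716645,-0.2759009687830453]),
([0.2168,0.7688,1.1993,0.1978,1.7217,-1.2287],[0.5224,0.2379,0.0168],[0.07209130990933717,0.9553253811328188,0.019891441193760222,-0.2859380872955286]),
(s["q"],s["tcp_pos"],s["eef_rot"])]
from scipy.optimize import least_squares
def fk(q,k):
    r0,h,a2,e,L,Lt,d=k
    E=lambda a,t:Ro.from_euler(a,t)
    R=E("z",q[0]);p=np.array([0,0,h])+R.apply([r0,d,0])
    R=R*E("y",q[1]);p=p+R.apply([0,0,a2])
    R=R*E("y",q[2]);p=p+R.apply([e,0,L])
    R=R*E("z",q[3])*E("y",q[4]);p=p+R.apply([0,0,Lt])
    R=R*E("z",q[5]);return p,R
def res(k): 
    return np.concatenate([fk(q,k)[0]-np.array(p) for q,p,_ in D])
b=None
for i in range(20):
    r=least_squares(res,np.random.default_rng(i).uniform(-.1,.6,7))
    if b is None or r.cost<b.cost:b=r
print(b.x.round(4),np.abs(b.fun).max())
for q,p,o in D:print((Ro.from_quat(o).inv()*fk(q,b.x)[1]).as_rotvec(True).round(1))
```

```text
4.65 [0.2167, 0.7685, 1.1889, 0.1981, 1.7289, -1.227] [0.5261, 0.2387, 0.0215] [0.07207017702786041, 0.9557734225965618, 0.020361733465559504, -0.2844089556457469] [ 3.60290261 -0.62578371  5.31837743] 0.05324165038952133
[-0.      0.3181  0.3692  0.0615  0.5534  0.3539  0.0512] 2.4968464834185244e-05
[ -0.   0. -90.]
[ -0.  -0. -90.]
[  0.  -0. -90.]
[ -0.   0. -90.]
[ -0.   0. -90.]
[  0.   0. -90.]
```

The bottle is gripped (53.2 mm), and the kinematic fit is accurate to 0.03 mm. I'll plan the carry with this model.

```bash
cat >> h.py <<'E'
from scipy.optimize import least_squares
K=[0,.3181,.3692,.0615,.5534,.3539,.0512]
LO=np.array([-2.96,-.89,.02,-1.34,0,-2.66]);HI=np.array([2.96,2.26,2.5,4.48,2.73,2.66])
def fk(q,full=False):
    r0,h,a2,e,L,Lt,d=K;E=lambda a,t:Ro.from_euler(a,t)
    R=E("z",q[0]);p=np.array([0,0,h])+R.apply([r0,d,0])
    R=R*E("y",q[1]);p=p+R.apply([0,0,a2]);el=p
    R=R*E("y",q[2]);p=p+R.apply([e,0,L]);wr=p
    R=R*E("z",q[3])*E("y",q[4]);p=p+R.apply([0,0,Lt])
    R=R*E("z",q[5]+np.pi/2);return (p,R,el,wr) if full else (p,R)
def ik(p,R,q0):
    def f(q):
        a,b=fk(q);return np.r_[(a-p)*3,(b.inv()*R).as_rotvec()]
    r=least_squares(f,np.clip(q0,LO+1e-4,HI-1e-4),bounds=(LO,HI),xtol=1e-10,ftol=1e-12);return r.x,np.abs(r.fun).max()
BASE=np.array([.4575,.2492,.02]);HEAD=-8.5
PG=np.array([.5261,.2387,.0215]);RG=Ro.from_quat([0.07207017702786041,0.9557734225965618,0.020361733465559504,-0.2844089556457469])
def bottle_frame():
    Rb=Ro.from_euler("z",HEAD,degrees=True)  # bottle x along, y level, z up
    return RG.inv()*Rb, RG.inv().apply(BASE-PG)   # in tool
def place(phi,pos):
    """tool pose so that bottle stands with base centre at pos; bottle 'up' face normal (z) -> horizontal direction phi+180"""
    Rbt,bt=bottle_frame()
    x=np.array([0,0,1.]);z=-np.array([np.cos(np.radians(phi)),np.sin(np.radians(phi)),0]);y=np.cross(z,x)
    Rb=Ro.from_matrix(np.c_[x,y,z]);Rt_=Rb*Rbt.inv();return pos-Rt_.apply(bt),Rt_
E
python3 - <<'E'
from h import *
from scipy.spatial.transform import Slerp
q0=read_state()["q"]
B=np.array([.5667,-.2035,.012])
for phi in range(-150,140,10):
    p1,R1=place(phi,B)
    q=q0;lift=np.array([0,0,.15]);way=[];ok=0
    Rs=Slerp([0,1],Ro.concatenate([RG,R1]))
    pts=[(PG+lift*t,RG) for t in np.linspace(0,1,5)]+[(PG+lift+(p1+[0,0,.1]-PG-lift)*t,Rs(t)) for t in np.linspace(0,1,25)[1:]]+[(p1+[0,0,.1*(1-t)],R1) for t in (.33,.66,1)]
    qs=[]
    for P,R in pts:
        q,e=ik(P,R,q);ok=max(ok,e);qs.append(q)
    qs=np.array(qs);_,_,el,wr=fk(q,True)
    print(phi,"err %.4f"%ok,q.round(2),"maxstep",np.abs(np.diff(qs,axis=0)).max().round(2),"wr",wr.round(2),"q5",qs[:,4].min().round(2),qs[:,4].max().round(2))
E
```

```text
-150 err 0.0000 [-0.13  1.04  0.85 -0.61  2.05  0.87] maxstep 0.09 wr [ 0.82 -0.05  0.27] q5 1.73 2.15
-140 err 0.0000 [-0.08  0.95  0.99 -0.68  1.94  0.8 ] maxstep 0.08 wr [ 0.79 -0.01  0.27] q5 1.73 2.03
-130 err 0.0000 [-0.04  0.86  1.14 -0.75  1.82  0.74] maxstep 0.08 wr [0.76 0.02 0.27] q5 1.73 1.94
-120 err 0.0000 [ 0.    0.76  1.29 -0.82  1.69  0.69] maxstep 0.08 wr [0.72 0.05 0.27] q5 1.69 1.94
-110 err 0.0000 [ 0.04  0.66  1.45 -0.89  1.56  0.65] maxstep 0.08 wr [0.67 0.08 0.27] q5 1.56 1.94
-100 err 0.0000 [ 0.06  0.56  1.6  -0.96  1.43  0.61] maxstep 0.08 wr [0.62 0.09 0.27] q5 1.43 1.94
-90 err 0.0000 [ 0.08  0.45  1.75 -1.05  1.3   0.58] maxstep 0.09 wr [0.57 0.09 0.27] q5 1.3 1.94
-80 err 0.0000 [ 0.07  0.34  1.9  -1.14  1.16  0.55] maxstep 0.09 wr [0.52 0.09 0.27] q5 1.16 1.94
-70 err 0.0000 [ 0.05  0.23  2.04 -1.25  1.    0.52] maxstep 0.11 wr [0.46 0.08 0.27] q5 1.0 1.94
-60 err 0.0160 [ 0.01  0.11  2.17 -1.34  0.84  0.45] maxstep 0.12 wr [0.42 0.05 0.28] q5 0.84 1.94
-50 err 0.0594 [-0.08 -0.05  2.27 -1.34  0.64  0.27] maxstep 0.15 wr [0.39 0.02 0.3 ] q5 0.64 1.94
-
[... 1119 characters left out ...]
7506 [-0.48  0.24  1.61  0.43  1.29 -2.66] maxstep 0.23 wr [ 0.56 -0.23  0.46] q5 1.29 1.94
80 err 0.6922 [-0.73  1.54  0.02  1.18  2.39 -2.66] maxstep 1.27 wr [ 0.72 -0.58  0.27] q5 1.49 2.45
90 err 0.6291 [-0.71  1.56  0.02  1.27  2.49 -2.66] maxstep 1.29 wr [ 0.73 -0.57  0.26] q5 1.56 2.54
100 err 0.6204 [-0.69  1.58  0.02  1.39  2.6  -2.66] maxstep 1.15 wr [ 0.74 -0.55  0.23] q5 1.62 2.64
110 err 0.5980 [-0.66  1.61  0.02  1.53  2.73 -2.66] maxstep 1.01 wr [ 0.76 -0.52  0.21] q5 1.68 2.73
120 err 0.6287 [-0.63  1.62  0.02  1.58  2.73 -2.66] maxstep 0.87 wr [ 0.77 -0.5   0.2 ] q5 1.73 2.73
130 err 0.6906 [-0.59  1.63  0.02  1.63  2.73 -2.66] maxstep 0.8 wr [ 0.79 -0.47  0.19] q5 1.73 2.73
```

Run:
```python
from h import *
s=read_state();R0=Ro.from_quat(s["eef_rot"])
p1,R1=place(-100,np.array([.5667,-.2035,.012]));print(p1)
up=s["tcp_pos"]+[0,0,.16]
plan(s["tcp_pos"],R0,up,R0,3,6)
plan(up,R0,p1+[0,0,.09],R1,3,24)
```

```text
[ 0.56671925 -0.20198025  0.08139849]
6 rows end [0.5261 0.2387 0.1815]
[[0,0,0,1.46,-0.01,-2.23,3],[0,0,0,1.46,-0,-2.24,3],[0,0,0,1.45,-0.01,-2.23,3],[0,0,0,1.46,-0,-2.23,3],[0,0,0,1.46,-0.01,-2.24,3],[0,0,0,1.46,-0,-2.23,3]]
24 rows end [ 0.5668 -0.202   0.1714]
[[0.85,-2.86,4.06,-0.39,-1.79,-0.2,3],[0.85,-2.86,4.06,-0.53,-1.76,-0.16,3],[0.85,-2.86,4.06,-0.66,-1.72,-0.09,3],[0.85,-2.86,4.06,-0.79,-1.67,-0.04,3],[0.85,-2.86,4.06,-0.9,-1.61,0.03,3],[0.85,-2.86,4.06,-1,-1.54,0.1,3],[0.85,-2.86,4.06,-1.11,-1.47,0.17,3],[0.85,-2.86,4.06,-1.2,-1.37,0.26,3],[0.85,-2.86,4.06,-1.27,-1.29,0.33,3],[0.85,-2.86,4.06,-1.35,-1.19,0.42,3]]
[[0.85,-2.86,4.06,-1.4,-1.08,0.51,3],[0.85,-2.86,4.06,-1.45,-0.98,0.59,3],[0.85,-2.86,4.06,-1.49,-0.86,0.68,3],[0.85,-2.86,4.06,-1.5,-0.75,0.77,3],[0.85,-2.86,4.06,-1.51,-0.62,0.85,3],[0.85,-2.86,4.06,-1.51,-0.51,0.93,3],[0.85,-2.86,4.06,-1.49,-0.38,1.02,3],[0.85,-2.86,4.06,-1.46,-0.27,1.09,3],[0.85,-2.86,4.06,-1.42,-0.15,1.17,3],[0.85,-2.86,4.06,-1.36,-0.02,1.24,3]]
[[0.85,-2.86,4.06,-1.3,0.08,1.31,3],[0.85,-2.86,4.06,-1.23,0.19,1.36,3],[0.85,-2.86,4.06,-1.13,0.3,1.43,3],[0.85,-2.86,4.06,-1.04,0.4,1.47,3]]
```

Emit:
drive_tool([
  [[0,0,0,1.5,0,-2.2,3],[0,0,0,1.5,0,-2.2,3],[0,0,0,1.5,0,-2.2,3],[0,0,0,1.5,0,-2.2,3],[0,0,0,1.5,0,-2.2,3],[0,0,0,1.5,0,-2.2,3],[0,0,0,0,0,0,3]],
])

```text
time_s: 5.35
tcp_pos: [0.524, 0.2399, 0.184]
eef_rot: [0.072, 0.956, 0.021, -0.283]
ft_force: [0.4, 0.6, -1.7]
gripper_width: 0.0537
```

Run:
```python
from h import *
s=read_state();print(s["tcp_pos"],s["gripper_width"],s["ft_force"],s["wrist_torque"],(RG.inv()*Ro.from_quat(s["eef_rot"])).as_rotvec(True).round(2))
cv2.imwrite("pics/scene3.png",get_image("scene")[:,:,::-1])
```

```text
[0.52395423 0.23992852 0.18395351] 0.053702135771379826 [ 0.35277899  0.61701927 -1.71339071] [-0.07949505 -0.52362648  0.01398975] [-0.06 -0.21 -0.07]
```

View pics/scene3.png

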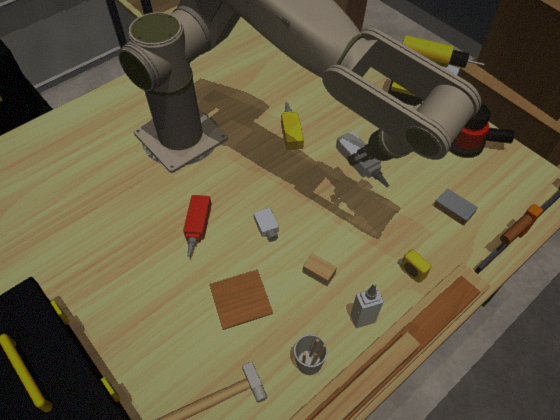

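Lifted: the bottle hangs level in the jaws with its nozzle around (385,182). Now I'll carry it over.

Emit:
drive_tool([
  [[0.85,-2.86,4.06,-0.4,-1.8,-0.2,3],[0.85,-2.86,4.06,-0.5,-1.8,-0.2,3],[0.85,-2.86,4.06,-0.7,-1.7,-0.1,3],[0.85,-2.86,4.06,-0.8,-1.7,0,3],[0.85,-2.86,4.06,-0.9,-1.6,0,3],[0.85,-2.86,4.06,-1.0,-1.5,0.1,3],[0.85,-2.86,4.06,-1.1,-1.5,0.2,3],[0.85,-2.86,4.06,-1.2,-1.4,0.3,3],[0.85,-2.86,4.06,-1.3,-1.3,0.3,3],[0.85,-2.86,4.06,-1.4,-1.2,0.4,3]],
])

```text
time_s: 6.4
tcp_pos: [0.5387, 0.0536, 0.1739]
eef_rot: [0.378, 0.91, -0.167, -0.04]
ft_force: [-0.2, 0.7, -2.8]
gripper_width: 0.0531
```

Emit:
drive_tool([
  [[0.85,-2.86,4.06,-1.4,-1.1,0.5,3],[0.85,-2.86,4.06,-1.5,-1.0,0.6,3],[0.85,-2.86,4.06,-1.5,-0.9,0.7,3],[0.85,-2.86,4.06,-1.5,-0.8,0.8,3],[0.85,-2.86,4.06,-1.5,-0.6,0.9,3],[0.85,-2.86,4.06,-1.5,-0.5,0.9,3],[0.85,-2.86,4.06,-1.5,-0.4,1.0,3],[0.85,-2.86,4.06,-1.5,-0.3,1.1,3],[0,0,0,0,0,0,3]],
])

```text
time_s: 7.3
tcp_pos: [0.5504, -0.095, 0.1696]
eef_rot: [0.572, 0.748, -0.295, 0.163]
ft_force: [-1.2, 0.2, -3.4]
gripper_width: 0.0538
```

Run:
```python
from h import *
s=read_state();R0=Ro.from_quat(s["eef_rot"])
p1,R1=place(-100,np.array([.5667,-.2035,.012]))
print(s["time_s"],s["q"].round(2),s["tcp_pos"],s["gripper_width"],s["ft_force"])
plan(s["tcp_pos"],R0,p1+[0,0,.08],R1,3,8)
```

```text
7.3 [ 0.13  0.25  1.65 -0.66  1.49  0.  ] [ 0.55044661 -0.09497819  0.16956909] 0.053832184310641004 [-1.2190367   0.21244213 -3.3600446 ]
8 rows end [ 0.5667 -0.202   0.1614]
[[0.6,-2.11,3.08,-1.01,-0.01,0.9,3],[0.6,-2.11,3.08,-0.98,0.05,0.94,3],[0.6,-2.11,3.08,-0.94,0.12,0.97,3],[0.6,-2.11,3.08,-0.9,0.17,1,3],[0.6,-2.11,3.08,-0.85,0.23,1.04,3],[0.6,-2.11,3.08,-0.79,0.29,1.06,3],[0.6,-2.11,3.08,-0.74,0.34,1.09,3],[0.6,-2.11,3.08,-0.68,0.39,1.1,3]]
```

Emit:
drive_tool([
  [[0.6,-2.1,3.1,-1,0,0.9,3],[0.6,-2.1,3.1,-1,0,0.9,3],[0.6,-2.1,3.1,-0.9,0.1,1,3],[0.6,-2.1,3.1,-0.9,0.2,1,3],[0.6,-2.1,3.1,-0.9,0.2,1,3],[0.6,-2.1,3.1,-0.8,0.3,1.1,3],[0.6,-2.1,3.1,-0.7,0.3,1.1,3],[0.6,-2.1,3.1,-0.7,0.4,1.1,3],[0,0,0,0,0,0,3],[0,0,0,0,0,0,3]],
])

```text
time_s: 8.3
tcp_pos: [0.5677, -0.2004, 0.164]
eef_rot: [0.676, 0.565, -0.362, 0.305]
ft_force: [0.3, -0.1, -2.5]
gripper_width: 0.0533
```

Run:
```python
from h import *
s=read_state();R0=Ro.from_quat(s["eef_rot"])
p1,R1=place(-100,np.array([.5667,-.2035,.012]))
print(s["time_s"],s["q"].round(2),s["tcp_pos"],s["gripper_width"],s["ft_force"])
Rbt,bt=bottle_frame();print("up",(R0*Rbt).as_matrix()[:,0],"base",s["tcp_pos"]+R0.apply(bt))
for n in("scene","top"):
    im=get_image(n)[:,:,::-1];cv2.imwrite(f"pics/{n}4.png",im)
    c=proj(n,[.5667,-.2035,.1])[0].astype(int);print(n,c,proj(n,s["tcp_pos"]+R0.apply(bt)),proj(n,s["tcp_pos"]+R0.apply(bt)+(R0*Rbt).as_matrix()[:,0]*.19))
    cr=im[c[1]-65:c[1]+65,c[0]-80:c[0]+80];cv2.imwrite(f"pics/{n}4c.png",cv2.resize(cr,None,fx=4,fy=4,interpolation=cv2.INTER_CUBIC))
plan(s["tcp_pos"],R0,p1+[0,0,.08],R1,3,2)
```

```text
8.3 [ 0.06  0.42  1.6  -0.95  1.51  0.5 ] [ 0.56766672 -0.20043668  0.16402863] 0.05333652182018726 [ 0.27618224 -0.0635084  -2.45461786]
up [-0.00332383 -0.00602511  0.99997632] base [ 0.56787823 -0.20153827  0.09462257]
scene [236 281] [[237.87419576 281.90311076]] [[230.83278122 240.38641065]]
top [370 178] [[368.89119273 178.01443842]] [[383.73246147 168.40655446]]
2 rows end [ 0.5667 -0.202   0.1613]
[[0.04,-0.19,-0.05,0.06,-0.03,0.14,3],[0.04,-0.19,-0.05,0.07,-0.04,0.15,3]]
```

View pics/scene4c.png

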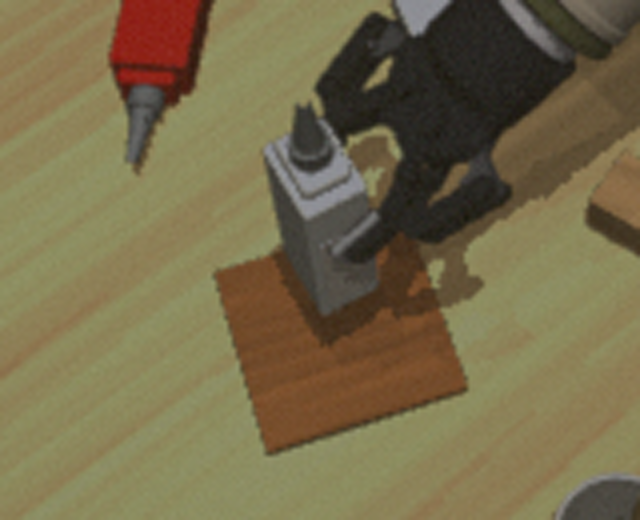

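View pics/top4c.png

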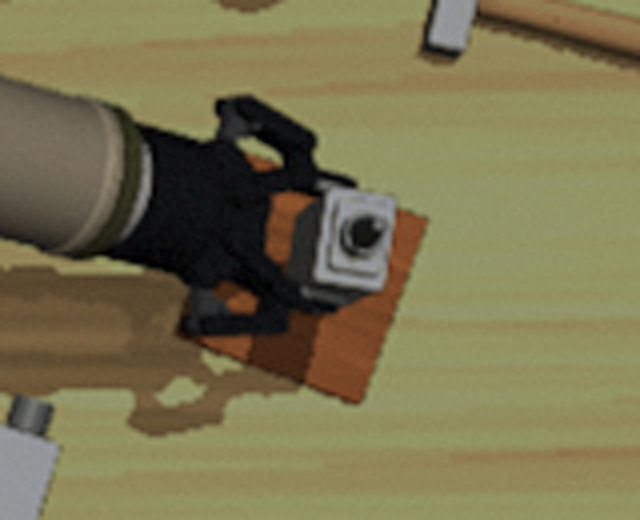

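The bottle is upright above the board; its tip is within 2 px of prediction in both views. Lowering it now.

Run:
```python
from h import *
s=read_state();R0=Ro.from_quat(s["eef_rot"])
p1,R1=place(-100,np.array([.5667,-.2035,.012]))
plan(s["tcp_pos"],R0,p1+[0,0,.006],R1,3,6)
print(R1.inv().apply([0,0,-.1]))
```

```text
6 rows end [ 0.5667 -0.202   0.0874]
[[0.03,-0.06,-0.04,1.07,-0.03,0.74,3],[0.03,-0.06,-0.04,1.06,-0.03,0.74,3],[0.03,-0.06,-0.04,1.07,-0.02,0.74,3],[0.03,-0.06,-0.04,1.07,-0.03,0.74,3],[0.03,-0.06,-0.04,1.07,-0.03,0.74,3],[0.03,-0.06,-0.04,1.07,-0.02,0.74,3]]
[ 0.08373929 -0.00015558  0.05465992]
```

Emit:
drive_tool([
  [[0,-0.1,0,1.1,0,0.7,3],[0,-0.1,0,1.1,0,0.7,3],[0,-0.1,0,1.1,0,0.8,3],[0,-0.1,0,1.0,0,0.8,3],[0,0,0,1.0,0,0.7,3],[0,0,0,1.0,-0.1,0.7,3],[0,0,0,0,0,0,3],[0,0,0,0,0,0,3]],
])

```text
time_s: 9.2
tcp_pos: [0.5674, -0.2034, 0.0885]
eef_rot: [0.675, 0.562, -0.364, 0.309]
ft_force: [-0.2, 0.7, -1.6]
gripper_width: 0.0531
```

```bash
cat > st.py <<'E'
from h import *
s=read_state();R0=Ro.from_quat(s["eef_rot"]);Rbt,bt=bottle_frame()
print(s["time_s"],s["tcp_pos"].round(4),s["gripper_width"],s["ft_force"].round(2),s["wrist_torque"].round(2))
print("up",(R0*Rbt).as_matrix()[:,0].round(4),"base",(s["tcp_pos"]+R0.apply(bt)).round(4))
p1,R1=place(-100,np.array([.5667,-.2035,.009]))
print("to target (deg,cm)",(R0.inv()*R1).as_rotvec(True).round(2),(R0.inv().apply(p1-s["tcp_pos"])*100).round(2))
E
python3 st.py
```

```text
9.2 [ 0.5674 -0.2034  0.0885] 0.053108163933744956 [-0.17  0.74 -1.56] [ 0.74 -0.17 -0.02]
up [-0.0055  0.0038  1.    ] base [ 0.5678 -0.2052  0.0191]
to target (deg,cm) [ 0.12  0.16 -0.34] [ 0.92 -0.1   0.44]
```

Now in small steps, watching the force.

Emit:
drive_tool([
  [[0.1,0.1,-0.3,0.3,-0.1,0.1,3],[0,0,0,0.3,0,0.2,3],[0,0,0,0,0,0,3]],
])

```text
time_s: 9.5
tcp_pos: [0.5668, -0.2023, 0.082]
eef_rot: [0.675, 0.564, -0.364, 0.307]
ft_force: [-0.0, 0.6, -2.6]
gripper_width: 0.0529
```

Emit:
drive_tool([
  [[0,0,0,0.17,0,0.11,3],[0,0,0,0,0,0,3]],
])

```text
time_s: 9.7
tcp_pos: [0.567, -0.2025, 0.0817]
eef_rot: [0.675, 0.563, -0.365, 0.308]
ft_force: [-2.7, 2.3, 5.6]
gripper_width: 0.0528
```

```bash
python3 st.py
```

```text
9.7 [ 0.567  -0.2025  0.0817] 0.052813029149680224 [-2.67  2.29  5.56] [ 0.1   0.63 -0.45]
up [-0.0021  0.0026  1.    ] base [ 0.5672 -0.2042  0.0123]
to target (deg,cm) [ 0.05  0.13 -0.14] [ 0.3  -0.04  0.14]
```

Contact (Fz went from −2.6 to +5.6 N). Releasing.

Emit:
drive_tool([
  [[0,0,0,0,0,0,5.8],[0,0,0,0,0,0,6.5],[0,0,0,0,0,0,7.5],[0,0,0,0,0,0,8.5],[0,0,0,0,0,0,8.5],[0,0,0,0,0,0,8.5]],
])

```text
time_s: 10.3
tcp_pos: [0.5667, -0.2024, 0.0801]
eef_rot: [0.675, 0.564, -0.364, 0.307]
ft_force: [0.3, -0.2, -0.4]
gripper_width: 0.0849
```

```bash
python3 st.py
python3 - <<'E'
from h import *
for n in("scene","top"):
    im=get_image(n)[:,:,::-1]
    c=proj(n,[.5667,-.2035,.1])[0].astype(int);print(c,"tip exp",proj(n,[.5667,-.2035,.199]))
    cr=im[c[1]-65:c[1]+65,c[0]-80:c[0]+80];cv2.imwrite(f"pics/{n}5c.png",cv2.resize(cr,None,fx=4,fy=4,interpolation=cv2.INTER_CUBIC))
E
```

```text
10.3 [ 0.5667 -0.2024  0.0801] 0.08486293146165316 [ 0.32 -0.16 -0.35] [ 0.35 -0.14 -0.03]
up [-1.3e-03  9.0e-04  1.0e+00] base [ 0.5668 -0.204   0.0107]
to target (deg,cm) [ 0.04  0.04 -0.07] [ 0.16 -0.01  0.06]
[236 281] tip exp [[233.54558365 260.64374156]]
[370 178] tip exp [[377.06740807 173.47082188]]
```

View pics/scene5c.png

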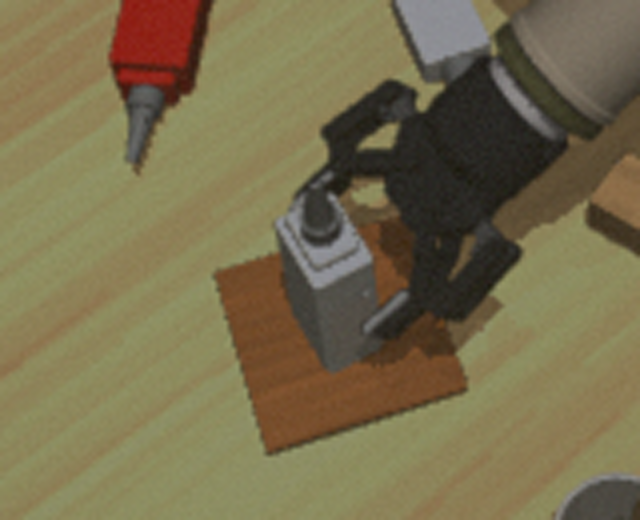

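View pics/top5c.png

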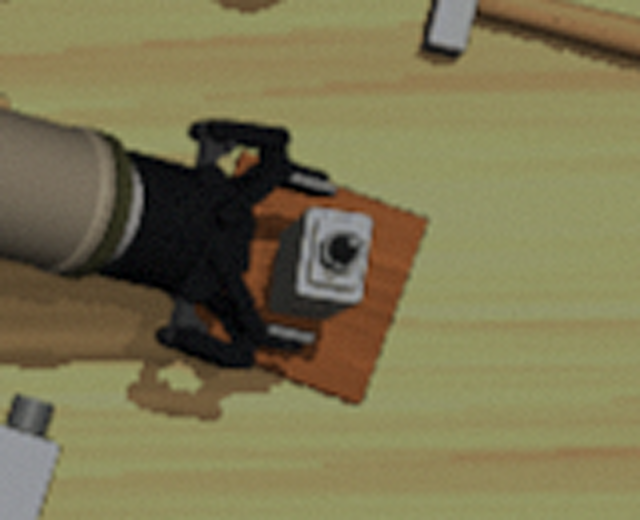

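The bottle stands on its own on the board, with both pads clear of it (gaps visible in the top view). Backing straight out along the tool.

Emit:
drive_tool([
  [[0,0,0,0,0,-1,8.5],[0,0,0,0,0,-1.5,8.5],[0,0,0,0,0,-2,8.5],[0,0,0,0,0,-2,8.5],[0,0,0,0,0,-2,8.5],[0,0,0,0,0,-2,8.5],[0,0,0,0,0,-2,8.5],[0,0,0,0,0,-2,8.5],[0,0,0,0,0,-2,8.5],[0,0,0,0,0,0,8.5]],
])

```text
time_s: 11.4
tcp_pos: [0.5926, -0.0632, 0.1728]
eef_rot: [0.675, 0.564, -0.362, 0.308]
ft_force: [-0.0, 0.1, -0.2]
gripper_width: 0.0853
```

```bash
python3 st.py|head -1
python3 - <<'E'
from h import *
for n in("scene","top"):
    im=get_image(n);bgr=im[:,:,::-1];cv2.imwrite(f"pics/{n}6.png",bgr)
    for l in("glue_mid","flask_mid","twin_mid"):
        for d in outline_of(l,n): print(n,l,d["confidence"],d["rect"])
c=(365,178);cv2.imwrite("pics/top6c.png",cv2.resize(get_image("top")[113:243,285:445,::-1],None,fx=4,fy=4,interpolation=cv2.INTER_CUBIC))
# expected corners of base/top of body at board centre
print(proj("top",[[.5667,-.2035,.009],[.5667,-.2035,.133],[.5667,-.2035,.199]]))
E
```

```text
11.4 [ 0.5926 -0.0632  0.1728] 0.08529496764969913 [-0.04  0.09 -0.16] [ 0.36 -0.08 -0.02]
scene glue_mid 0.87 [222.9, 263.4, 253.3, 308.7]
scene glue_mid 0.68 [279.6, 109.4, 302.7, 148.0]
scene glue_mid 0.65 [183.2, 190.8, 213.1, 255.3]
scene flask_mid 0.67 [253.0, 207.6, 277.6, 237.9]
scene twin_mid 0.78 [348.8, 285.0, 385.3, 329.1]
top glue_mid 0.85 [324.7, 251.7, 378.8, 305.9]
top glue_mid 0.73 [360.1, 167.1, 383.6, 193.1]
top glue_mid 0.47 [154.6, 330.9, 164.1, 361.1]
top flask_mid 0.59 [279.5, 212.2, 305.8, 248.9]
top twin_mid 0.64 [356.1, 166.4, 381.7, 189.9]
top twin_mid 0.62 [336.4, 149.1, 394.8, 211.7]
top twin_mid 0.55 [273.5, 69.6, 306.2, 106.1]
[[364.488335   182.03636188]
 [372.27188377 176.73626561]
 [377.06740807 173.47082188]]
```

View pics/scene6.png

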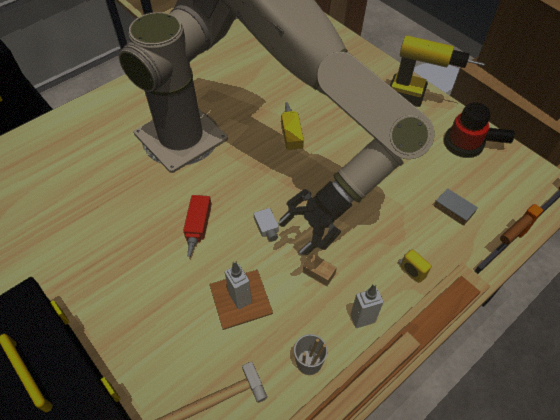

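View pics/top6c.png

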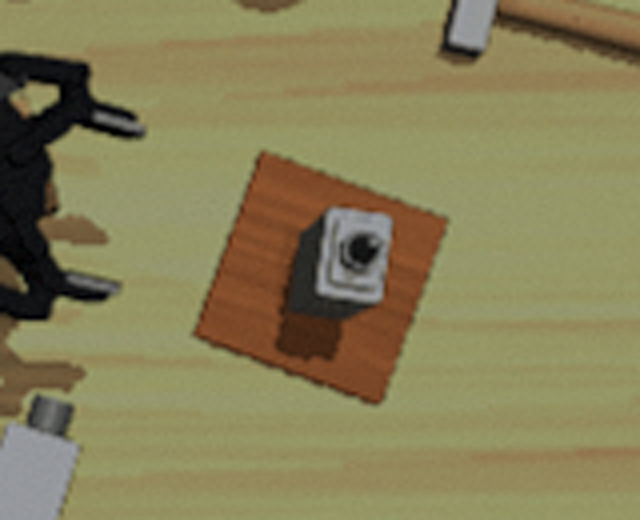

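The bottle stands upright near the board's centre. The body top is at about (373.7,177) in the top view against (372.3,176.7) expected, about 3 mm off. The twin (367,307) and flask (265,223) in the scene view have not moved, and the gripper is free. Handing in.

```bash
python3 -c "
from plant import *
print(hand_in())"
```

```text
the job is handed in; nothing more can be done
None
```

The white glue bottle now stands upright on its base, about 3 mm from the centre of the drip board. I gripped it across its 54 mm width, turned it upright in the air, lowered it to light contact (about 6 N), let go and backed away. The job was handed in at about 12 s of the 38 s allowed.

- **Position:** the last pictures show it standing freely, with the gripper about 14 cm away and no force on it.
- **Other items:** the standing bottle and the small flask show at the same places as at the start.
- **Disagreements:** the bottle touched the board about 3 mm higher than my estimate of its base. In the top view, the detection network also offered the placed bottle and the board as the standing bottle; I went by the picture there.

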